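Put the mixed-up sample jars back in their colour-coded holders

ROBOT

A 6-joint arm with a two-finger parallel gripper is mounted at the origin on the work surface. World frame = base frame: x ahead of the robot, y to its left, z up, the work surface at z = 0. Lengths are in m, angles in rad, forces in N, time in s.
With the tool pointing down it reaches from about 0.225 to 0.875 m from the base axis. Payload 3.4 kg.
Tool frame: the origin (TCP) lies on the centre line of the jaws, within the pads' length; the fingertips stand 22 mm ahead of it and the grasp point (between the pads) lies 3 mm ahead of it; z points along the fingers, y is the line along which they close (so a half turn about z gives the same grasp; the last joint's range is limited). The gripper opens to 85 mm and grips with 20 to 120 N. Pads are 22 mm wide; open, the fingers measure 114 mm over their backs; the gripper's body (76 mm by 85 mm) begins 54 mm behind the grasp point. The pads swing forward as they close: fully open they stand 13 mm farther back than shut.
Start: joints at [1.124, 0.276, 1.505, -0, 1.361, -0.121], TCP at [0.184, 0.545, 0.253] pointing down, gripper open.
Joint ranges: [-2.89, 2.89], [-0.75, 2.08], [0.22, 2.7], [-1.18, 4.32], [0.11, 2.71], [-2.7, 2.7]. Speed limits (rad/s): [2.57, 2.57, 3.14, 3.14, 3.14, 3.14].

INTERFACE

Orientations are given as a unit quaternion [w, x, y, z].
In Python, from rig import readout, optics, ticket gives the robot as it stands. The module is installed in compiled form; this text tells all that it offers.
- The arm moves only by the shell command python3 -m handwheel 'ROWS' [OPENING] [FORCE]. ROWS is a JSON list of rows, 1 to 5 of them, each an object with the fields pos (a list: dx, dy, dz in m), turn (a turn about the tool's z in rad); a field left out counts as zero; each row shifts and turns the commanded pose from where the row before left it, along the tool's axes as they then stand; what a row does not reach is not made up. A row lasts 1/12 s, in which the tool goes at most 0.0417 m and 0.125 rad, less where a joint would pass 70% of its speed; a pose out of reach is approached as far as the arm can. OPENING is the finger opening in m, set as the command begins (- or left out keeps the last). The fingers move at their own pace and stop on an object; FORCE is the grip in N (left out, the last holds). Time passes only in rows, so rows that do not move let the fingers close. It prints the time, the measured TCP pose, the force, the opening and the grip force at its end. Input that does not fit is refused with a message, and nothing moves.
- readout.get_state(): the state, without advancing time (a new reading comes with each control period).
- optics.get_image(name): name is "scene" or "top"; returns a dict with "img" (400x640x3 uint8, red, green, blue), "camera_matrix" (3x3 intrinsics, pixels), "T" (4x4, takes a point from camera to world coordinates). Camera axes: x right, y down, z forward; pixel columns grow to the right and rows downward; lengths in m; the calibration is good to about 2 mm. A picture is of the moment at which its call begins. There is no depth.
- ticket.sign_off(): hands the job in; it is judged then, once.
The state is a dict: "clock": time; "qpos": joint angles; "qd": joint speeds; "effort": joint torques, N m; "position": TCP position; "ee_rot": TCP orientation; "contact_force": force on the tool from outside, world axes, zero at the start; "moment": the same for the moment, N m; "width": finger opening in m; "gripper_force": force on a finger pad.
Only numpy, scipy, OpenCV 4.12 (cv2) and the standard library are available. Lean on these libraries where they do the work, as an engineer would, in place of code of your own. Each camera call takes 0.05 s, during which the arm holds its last target. There are 200 camera calls.

TASK

The sample jars beside the microscope got mixed up: rearrange them so that each stands upright in the holder of its cap's colour and the white holder is left empty. Use whichever holder is free as a stopover, but never rest a jar on the bench; keep the jars upright, set them down without dropping them, and do not disturb the amber flask.

Things in the scene. Friction and masses are not known exactly. Their poses are not given: they have to be found in the camera images.
- jar_red: Upright sealed sample jar, plain cylinder 42 mm across and 82 mm tall, about 110 g: clear body with brown sample, and a red cap (42 mm across, the top 22 mm). Origin at the centre of its underside, z up along its axis.
- jar_blue: Upright sealed sample jar, plain cylinder 42 mm across and 82 mm tall, about 110 g: clear body with brown sample, and a blue cap (42 mm across, the top 22 mm). Origin at the centre of its underside, z up along its axis.
- jar_yellow: Upright sealed sample jar, plain cylinder 42 mm across and 82 mm tall, about 110 g: clear body with brown sample, and a yellow cap (42 mm across, the top 22 mm). Origin at the centre of its underside, z up along its axis.
- jar_green: Upright sealed sample jar, plain cylinder 42 mm across and 82 mm tall, about 110 g: clear body with brown sample, and a green cap (42 mm across, the top 22 mm). Origin at the centre of its underside, z up along its axis.
- holder_red: Round shallow red plastic holder fixed to the bench, home of the red-capped jar: 78 mm outside, 66 mm across inside, floor 6 mm above the bench, low rim up to 11 mm above the bench. It takes one jar. Origin at its centre on the bench, z up.
- holder_blue: Round shallow blue plastic holder fixed to the bench, home of the blue-capped jar: 78 mm outside, 66 mm across inside, floor 6 mm above the bench, low rim up to 11 mm above the bench. It takes one jar. Origin at its centre on the bench, z up.
- holder_yellow: Round shallow yellow plastic holder fixed to the bench, home of the yellow-capped jar: 78 mm outside, 66 mm across inside, floor 6 mm above the bench, low rim up to 11 mm above the bench. It takes one jar. Origin at its centre on the bench, z up.
- holder_green: Round shallow green plastic holder fixed to the bench, home of the green-capped jar: 78 mm outside, 66 mm across inside, floor 6 mm above the bench, low rim up to 11 mm above the bench. It takes one jar. Origin at its centre on the bench, z up.
- holder_white: Round shallow white plastic holder fixed to the bench, the stopover holder, nobody's home; the green-capped jar stands in it at the start: 78 mm outside, 66 mm across inside, floor 6 mm above the bench, low rim up to 11 mm above the bench. It takes one jar. Origin at its centre on the bench, z up.
- flask: Bystander: small amber conical flask with a black stopper, 68 mm across at the foot, 106 mm tall, loose on the far side of the holders. Origin at the centre of its underside.
Things that resemble listed ones, but are neither listed nor needed, are in the scene too. Leave any black look-alike of the jar_red alone. Leave any purple look-alike of the jar_green alone.

How it is judged:
By the outcome, as a careful person would: the job done as asked, in the order asked, and still so for the second after the job is handed in, with the robot touching nothing.
It also fails if it takes over 112 s, if anything falls off the work surface, if the arm or the gripper's body presses on something with over 40 N, if the wrist force passes 120 N, or if a joint passes its speed limit or range.

## Working session

There is one attempt and no reset: what is moved stays moved. The work goes in short steps, Python scripts to look and compute and a shell command to move; the robot and the scene stay as the last step left them, time stands still between calls to the robot, and variables do not carry over. Pictures are saved under pics/ and viewed, at most 14 in all, crops included, and the job is handed in when it is done.

```bash
mkdir -p pics; python3 - <<'E'
from rig import readout, optics
import cv2,numpy as np
for n in ("top","scene"):
    d=optics.get_image(n); cv2.imwrite(f"pics/{n}0.png",cv2.cvtColor(d["img"],cv2.COLOR_RGB2BGR)); print(d["camera_matrix"].tolist(),d["T"].round(4).tolist())
s=readout.get_state();print(s["clock"],s["position"],s["ee_rot"],s["width"])
E
```

```text
[[371.5126680071339, 0.0, 319.72840427407095], [0.0, 371.5126680071339, 198.080308667791], [0.0, 0.0, 1.0]] [[0.0547, -0.9782, 0.2006, 0.3856], [-0.9985, -0.0532, 0.0129, 0.0212], [-0.002, -0.201, -0.9796, 1.0076], [0.0, 0.0, 0.0, 1.0]]
[[396.1239110740839, 0.0, 319.5817183825315], [0.0, 396.1239110740839, 201.43749950547377], [0.0, 0.0, 1.0]] [[0.6754, 0.5776, -0.4584, 0.9756], [0.7374, -0.5342, 0.4134, -0.3741], [-0.0061, -0.6172, -0.7868, 0.7753], [0.0, 0.0, 0.0, 1.0]]
0.1 [0.18386362 0.54435762 0.25251063] [-2.31250484e-04  1.62189572e-01  9.86759267e-01 -7.98707424e-04] 0.08572932491294191
```

View pics/top0.png

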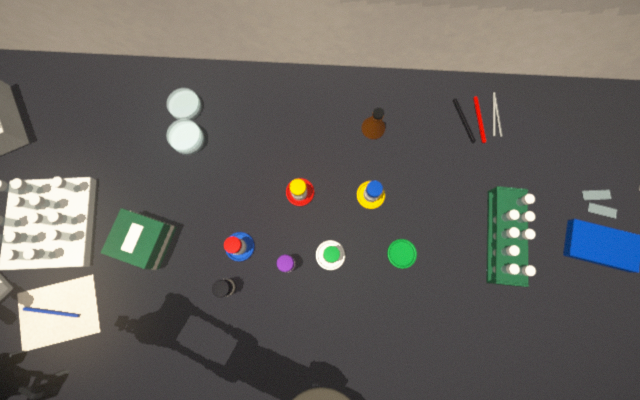

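View pics/scene0.png

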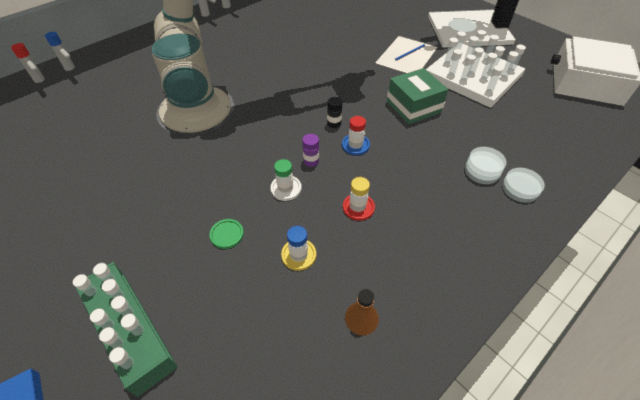

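Top view: green jar is in the white holder (331,255), red in blue (237,246), yellow in red (299,191), blue in yellow (372,193). The green holder is empty (402,254), purple and black decoys are at (286,264) and (222,289), and the flask is at (374,125).

```bash
python3 - <<'E'
import cv2,numpy as np
a=cv2.imread("pics/top0.png")[170:305,200:430]; b=cv2.imread("pics/scene0.png")[90:280,200:400]
cv2.imwrite("pics/topc.png",cv2.resize(a,None,fx=3.45,fy=3.45,interpolation=cv2.INTER_CUBIC))
cv2.imwrite("pics/scenec.png",cv2.resize(b,None,fx=3,fy=3,interpolation=cv2.INTER_CUBIC))
E
```

```text
(no output)
```

View pics/topc.png

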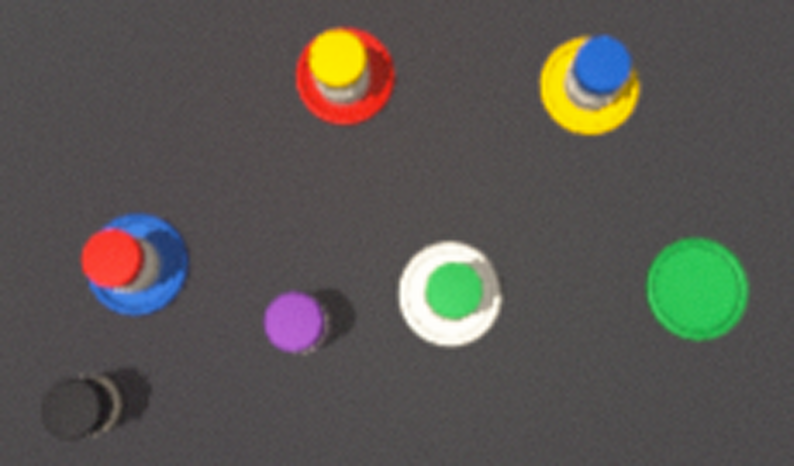

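View pics/scenec.png

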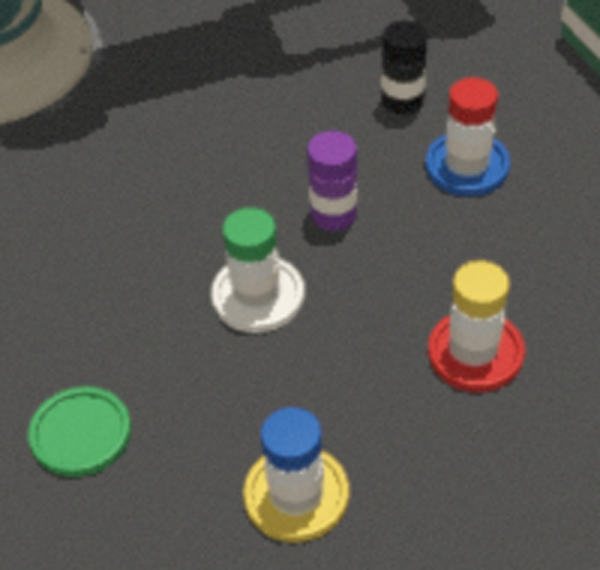

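Enlarged crops: all cap discs and holder rims read clearly. I'll turn the readings from both cameras into positions.

```bash
cat > h.py <<'E'
import numpy as np
from rig import readout
KT={'top':(371.5127,319.728,198.080,[[0.0547,-0.9782,0.2006,0.3856],[-0.9985,-0.0532,0.0129,0.0212],[-0.002,-0.201,-0.9796,1.0076]]),
'scene':(396.1239,319.582,201.437,[[0.6754,0.5776,-0.4584,0.9756],[0.7374,-0.5342,0.4134,-0.3741],[-0.0061,-0.6172,-0.7868,0.7753]])}
def pos(cam,u,v,z):
    f,cx,cy,T=KT[cam];T=np.array(T);r=T[:,:3]@[(u-cx)/f,(v-cy)/f,1];return (T[:,3]+r*(z-T[2,3])/r[2])[:2]
def go(x,y,z):
    from scipy.spatial.transform import Rotation as R
    s=readout.get_state();q=np.array(s["ee_rot"]);r=R.from_quat(np.roll(q,-1))
    print(r.inv().apply(np.array([x,y,z])-s["position"]).round(4),s["clock"])
E
python3 - <<'E'
from h import *
t=dict(red=(112,257),yel=(337,57),blu=(603,64),gre=(455,291),purp=(294,321),blk=(72,408),Hr=(346,75),Hy=(590,86),Hb=(138,264),Hw=(450,294),Hg=(697,288))
c=dict(red=(474,93),yel=(481,281),blu=(291,428),gre=(249,228),purp=(332,147),blk=(405,36),Hr=(477,350),Hy=(297,491),Hb=(468,162),Hw=(258,292),Hg=(80,429))
for k in t:
    z=.011 if k[0]=='H' else .082 if k[0]=='p' or k=='blk' else .088
    a=pos('top',*((np.array(t[k])+.5)/3.45-.5+[200,170]),z); b=pos('scene',*((np.array(c[k])+.5)/3-.5+[200,90]),z)
    print(k,a.round(4),b.round(4))
print('flask foot',pos('top',374,127,.02))
go(.335,0,.16)
from scipy.spatial.transform import Rotation as R
print(R.from_quat(np.roll(readout.get_state()["ee_rot"],-1)).as_matrix().round(3))
E
```

```text
red [0.4464 0.2427] [0.4445 0.2422]
yel [0.6017 0.0919] [0.5991 0.0904]
blu [ 0.607 -0.104] [ 0.603  -0.1031]
gre [ 0.4358 -0.0032] [ 0.436  -0.0044]
purp [0.4087 0.11  ] [0.4063 0.1098]
blk [0.3401 0.2614] [0.3409 0.2582]
Hr [0.6055 0.0897] [0.6058 0.0869]
Hy [ 0.6071 -0.1046] [ 0.6069 -0.1058]
Hb [0.4473 0.2406] [0.4483 0.238 ]
Hw [ 0.4375 -0.0015] [ 0.438  -0.0041]
Hg [ 0.4524 -0.1912] [ 0.4516 -0.1929]
flask foot [ 0.80075161 -0.10760713]
[-0.3174 -0.4672  0.0932] 0.1
[[-0.947  0.32  -0.001]
 [ 0.32   0.947 -0.002]
 [ 0.    -0.002 -1.   ]]
```

```bash
python3 -m handwheel '[{"turn":-0.109}, {"turn":-0.109}, {"turn":-0.109}, {"pos":[0, -0.02, 0]}, {"pos":[0, -0.03, 0]}]' 0.085 40
python3 -m handwheel '[{"pos":[-0.017, -0.036, 0]}, {"pos":[-0.017, -0.036, 0]}, {"pos":[-0.017, -0.036, 0]}, {"pos":[-0.017, -0.036, 0]}, {"pos":[-0.017, -0.036, 0]}]'
python3 -m handwheel '[{"pos":[-0.017, -0.036, 0]}, {"pos":[-0.017, -0.036, 0]}, {"pos":[-0.017, -0.036, 0]}, {"pos":[-0.017, -0.036, 0]}, {"pos":[-0.017, -0.036, 0]}]'
python3 -m handwheel '[{"pos":[-0.017, -0.036, 0]}, {"pos":[-0.017, -0.036, 0]}, {"pos":[-0.017, -0.03, 0]}, {"pos":[-0.017, -0.02, 0]}, {}]'
python3 -c "
from h import *
go(.436,-.0037,.062);print(readout.get_state()['ee_rot'])"
```

```text
clock: 0.52
position: [0.1844, 0.4961, 0.2524]
ee_rot: [-0.0, -0.001, 1.0, 0.0]
contact_force: [0.3, -0.3, 0.4]
width: 0.0852
gripper_force: 0.0
clock: 0.93
position: [0.2693, 0.313, 0.253]
ee_rot: [-0.0, -0.001, 1.0, -0.0]
contact_force: [0.8, 0.5, 0.2]
width: 0.0851
gripper_force: 0.0
clock: 1.35
position: [0.3545, 0.1331, 0.2532]
ee_rot: [0.0, -0.001, 1.0, 0.0]
contact_force: [0.7, 0.5, -0.1]
width: 0.085
gripper_force: 0.0
clock: 1.77
position: [0.4259, 0.0091, 0.2531]
ee_rot: [0.001, 0.002, 1.0, -0.001]
contact_force: [-0.2, 0.1, 0.5]
width: 0.085
gripper_force: 0.0
[-0.0096 -0.0123  0.1912] 1.7667
[ 0.00122557  0.00180873  0.99999692 -0.00117969]
```

```bash
python3 -m handwheel '[{"pos":[-0.01, -0.0125, 0.02]}, {"pos":[0, 0, 0.035]}, {"pos":[0, 0, 0.03]}, {"pos":[0, 0, 0.02]}, {}]'
python3 -c "
from h import *
go(.436,-.0037,.062)"
```

```text
clock: 2.18
position: [0.4288, 0.0015, 0.1444]
ee_rot: [-0.005, -0.001, 1.0, 0.001]
contact_force: [-0.8, -0.3, 0.1]
width: 0.0847
gripper_force: 0.0
[-0.008  -0.0054  0.0823] 2.1833
```

```bash
python3 -m handwheel '[{"pos":[-0.008, -0.005, 0]}, {}, {}]'
python3 -c "
from h import *
go(.436,-.0037,.062)"
```

```text
clock: 2.43
position: [0.4428, -0.0048, 0.15]
ee_rot: [0.002, -0.001, 1.0, -0.0]
contact_force: [1.1, -0.7, 0.2]
width: 0.0851
gripper_force: 0.0
[0.0072 0.0011 0.088 ] 2.4333
```

```bash
python3 -m handwheel '[{}, {}, {}]'
python3 -m handwheel '[{}, {}, {}]'
python3 -c "
from h import *
go(.436,-.0037,.062)"
```

```text
clock: 2.68
position: [0.441, -0.0044, 0.149]
ee_rot: [0.001, -0.001, 1.0, -0.0]
contact_force: [-0.3, -0.4, 0.1]
width: 0.085
gripper_force: 0.0
clock: 2.93
position: [0.4407, -0.0044, 0.1484]
ee_rot: [0.0, -0.001, 1.0, 0.0]
contact_force: [0.0, -0.3, -0.6]
width: 0.0849
gripper_force: 0.0
[0.0047 0.0007 0.0864] 2.9333
```

```bash
python3 -m handwheel '[{"pos":[0.0045, 0, 0.02]}, {"pos":[0, 0, 0.03]}, {"pos":[0, 0, 0.02]}, {"pos":[0, 0, 0.01]}, {"pos":[0, 0, 0.006]}]'
python3 -m handwheel '[{}, {}, {}, {}, {}]'
python3 - <<'E'
from h import *
from rig import optics
import cv2
go(.436,-.0037,.062)
v=[cv2.resize(cv2.cvtColor(optics.get_image(n)["img"],cv2.COLOR_RGB2BGR)[y:y+150,x:x+200],(400,300),interpolation=cv2.INTER_CUBIC) for n,x,y in(("top",230,180),("scene",190,110))]
cv2.imwrite("pics/g1.png",np.hstack(v))
E
```

```text
clock: 3.35
position: [0.4351, -0.0042, 0.0608]
ee_rot: [-0.002, -0.001, 1.0, 0.0]
contact_force: [0.4, 0.6, 0.6]
width: 0.0853
gripper_force: 0.0
clock: 3.77
position: [0.4368, -0.0045, 0.063]
ee_rot: [0.001, -0.001, 1.0, -0.0]
contact_force: [-0.8, -0.5, -0.2]
width: 0.0853
gripper_force: 0.0
[0.0008 0.0008 0.001 ] 3.7667
```

View pics/g1.png

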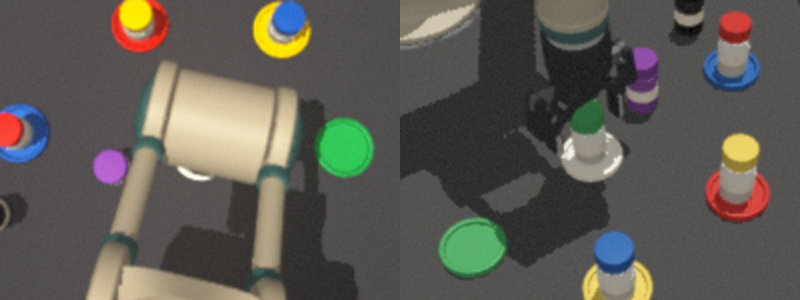

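Right half: the open fingers straddle the green jar at (590,130), with the purple decoy clear. Close and lift.

```bash
python3 -m handwheel '[{}, {}, {}, {}, {}]' 0.03 40
python3 -m handwheel '[{}, {}, {}]' 
python3 -m handwheel '[{"pos":[0, 0, -0.005]}, {"pos":[0, 0, -0.015]}, {"pos":[0, 0, -0.015]}, {"pos":[0, 0, -0.005]}, {}]' 
python3 -m handwheel '[{}, {}, {}]' 
python3 -c "
from h import *
go(.452,-.192,.12)"
```

```text
clock: 4.28
position: [0.4362, -0.0043, 0.0625]
ee_rot: [0.0, -0.001, 1.0, 0.0]
contact_force: [-0.0, -0.1, 2.6]
width: 0.0409
gripper_force: 40.1
clock: 4.53
position: [0.4363, -0.0043, 0.0625]
ee_rot: [0.0, -0.001, 1.0, 0.0]
contact_force: [-1.1, 1.4, 5.4]
width: 0.041
gripper_force: 40.1
clock: 4.95
position: [0.4372, -0.0047, 0.1033]
ee_rot: [0.001, -0.001, 1.0, -0.0]
contact_force: [0.2, -0.6, -1.2]
width: 0.0411
gripper_force: 40.6
clock: 5.2
position: [0.4355, -0.0043, 0.1015]
ee_rot: [-0.001, -0.001, 1.0, 0.0]
contact_force: [0.2, -0.9, -1.6]
width: 0.0408
gripper_force: 40.6
[-0.0162 -0.1877 -0.0186] 5.2
```

```bash
python3 -m handwheel '[{"pos":[-0.002, -0.015, 0]}, {"pos":[-0.003, -0.03, 0]}, {"pos":[-0.003, -0.035, 0]}, {"pos":[-0.003, -0.035, 0]}, {"pos":[-0.003, -0.03, 0]}]' 
python3 -m handwheel '[{"pos":[-0.002, -0.025, 0]}, {"pos":[0, -0.0125, 0]}, {"pos":[0, -0.005, 0]}, {}, {}]' 
python3 -m handwheel '[{}, {}, {}, {}]' 
python3 -c "
from h import *
go(.452,-.192,.0625)"
```

```text
clock: 5.62
position: [0.4502, -0.1512, 0.1017]
ee_rot: [-0.0, -0.001, 1.0, 0.0]
contact_force: [0.4, 0.6, -1.4]
width: 0.041
gripper_force: 40.9
clock: 6.03
position: [0.4517, -0.1906, 0.1018]
ee_rot: [-0.001, -0.001, 1.0, 0.001]
contact_force: [1.0, 0.2, -1.7]
width: 0.0413
gripper_force: 40.9
clock: 6.37
position: [0.4525, -0.1911, 0.1024]
ee_rot: [0.0, -0.001, 1.0, 0.0]
contact_force: [0.0, 0.6, -0.5]
width: 0.041
gripper_force: 40.9
[ 0.0005 -0.0009  0.0399] 6.3667
```

```bash
python3 -m handwheel '[{"pos":[0, 0, 0.01]}, {"pos":[0, 0, 0.013]}, {"pos":[0, 0, 0.008]}, {"pos":[0, 0, 0.004]}, {"pos":[0, 0, 0.002]}]' 
python3 -m handwheel '[{"pos":[0, 0, 0.001]}, {}, {}, {}]'
```

```text
clock: 6.78
position: [0.4521, -0.1915, 0.0646]
ee_rot: [-0.001, -0.001, 1.0, 0.0]
contact_force: [0.7, 0.6, -0.4]
width: 0.0411
gripper_force: 40.9
clock: 7.12
position: [0.4528, -0.1921, 0.0647]
ee_rot: [0.0, -0.001, 1.0, -0.0]
contact_force: [-0.5, 0.2, -2.0]
width: 0.0409
gripper_force: 40.9
```

```bash
python3 -m handwheel '[{"pos":[0, 0, 0.001]}, {"pos":[0, 0, 0.001]}, {}, {}, {}]'
```

```text
clock: 7.53
position: [0.4527, -0.192, 0.0625]
ee_rot: [0.0, -0.001, 1.0, -0.0]
contact_force: [0.1, -0.1, 1.6]
width: 0.0412
gripper_force: 41.0
```

```bash
python3 -m handwheel '[{}, {}, {}, {}, {}]' 0.085
python3 -m handwheel '[{"pos":[0, 0, -0.01]}, {"pos":[0, 0, -0.03]}, {"pos":[0, 0, -0.035]}, {"pos":[0, 0, -0.02]}, {}]'
python3 -m handwheel '[{"pos":[0, 0.02, 0]}, {"pos":[0, 0.035, 0]}, {"pos":[0, 0.035, 0]}, {"pos":[0, 0.035, 0]}, {"pos":[0, 0.035, 0]}]'
python3 -m handwheel '[{"pos":[0, 0.035, 0]}, {"pos":[0, 0.035, 0]}, {"pos":[0, 0.035, 0]}, {"pos":[0, 0.035, 0]}, {"pos":[0, 0.035, 0]}]'
python3 -m handwheel '[{"pos":[0, 0.035, 0]}, {"pos":[0, 0.035, 0]}, {"pos":[0, 0.03, 0]}, {"pos":[0, 0.02, 0]}, {}]'
python3 -m handwheel '[{}, {}, {}]'
python3 -c "
from h import *
go(.4455,.2425,.0625)"
```

```text
clock: 7.95
position: [0.4524, -0.1919, 0.0622]
ee_rot: [-0.0, -0.001, 1.0, 0.0]
contact_force: [-0.1, 0.4, -1.5]
width: 0.0852
gripper_force: 0.0
clock: 8.37
position: [0.4552, -0.1935, 0.1618]
ee_rot: [0.004, -0.001, 1.0, -0.002]
contact_force: [1.6, -0.1, 0.7]
width: 0.0854
gripper_force: 0.0
clock: 8.78
position: [0.4513, -0.0304, 0.1564]
ee_rot: [-0.001, -0.0, 1.0, 0.0]
contact_force: [0.2, 0.7, 0.3]
width: 0.0846
gripper_force: 0.0
clock: 9.2
position: [0.4511, 0.1447, 0.1565]
ee_rot: [-0.001, -0.001, 1.0, -0.0]
contact_force: [0.9, -0.7, 0.4]
width: 0.0852
gripper_force: 0.0
clock: 9.62
position: [0.4515, 0.2667, 0.1563]
ee_rot: [-0.0, -0.002, 1.0, 0.001]
contact_force: [0.5, 0.1, 0.8]
width: 0.085
gripper_force: 0.0
clock: 9.87
position: [0.4516, 0.2618, 0.1569]
ee_rot: [-0.001, -0.0, 1.0, -0.0]
contact_force: [-0.2, -0.1, -0.3]
width: 0.0851
gripper_force: 0.0
[ 0.006  -0.0192  0.0944] 9.8667
```

```bash
python3 -m handwheel '[{"pos":[0.003, -0.01, 0]}, {"pos":[0.003, -0.009, 0.01]}, {"pos":[0, 0, 0.025]}, {"pos":[0, 0, 0.03]}, {"pos":[0, 0, 0.02]}]' 
python3 -m handwheel '[{"pos":[0, 0, 0.0095]}, {}, {}, {}, {}]' 
python3 - <<'E'
from h import *
from rig import optics
import cv2
go(.4455,.2425,.0625)
v=[cv2.resize(cv2.cvtColor(optics.get_image(n)["img"],cv2.COLOR_RGB2BGR)[y:y+150,x:x+200],(400,300),interpolation=cv2.INTER_CUBIC) for n,x,y in(("top",230,180),("scene",200,90))]
cv2.imwrite("pics/g2.png",np.hstack(v))
E
```

```text
clock: 10.28
position: [0.4449, 0.2419, 0.071]
ee_rot: [-0.001, 0.0, 1.0, -0.0]
contact_force: [-0.1, -0.5, -0.5]
width: 0.0852
gripper_force: 0.0
clock: 10.7
position: [0.447, 0.2443, 0.0642]
ee_rot: [0.001, -0.001, 1.0, 0.001]
contact_force: [0.0, 0.1, 0.1]
width: 0.0849
gripper_force: 0.0
[ 0.0015 -0.0018  0.0017] 10.7
```

View pics/g2.png

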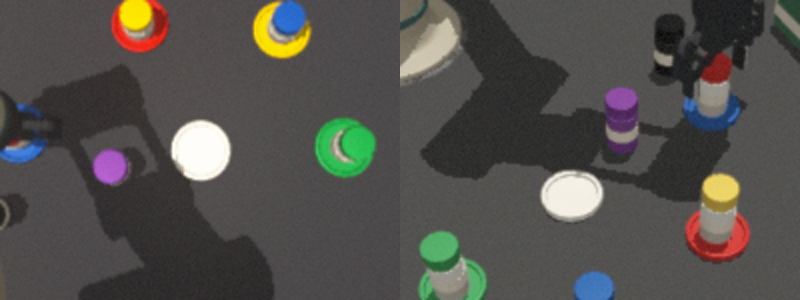

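Green stands upright in the green holder (345,148), white is empty, and the gripper is astride red. Grip it, lift clear of the purple decoy, and go to white.

```bash
python3 -m handwheel '[{"pos":[0.001, -0.001, 0.001]}, {}, {}, {}, {}]' 0.03 40
python3 -m handwheel '[{}, {}, {}]' 
python3 -m handwheel '[{"pos":[0, 0, -0.01]}, {"pos":[0, 0, -0.02]}, {"pos":[0, 0, -0.03]}, {"pos":[0, 0, -0.03]}, {"pos":[0, 0, -0.015]}]' 
python3 -m handwheel '[{}, {}, {}]' 
python3 -c "
from h import *
go(.438,-.003,.0625)"
```

```text
clock: 11.22
position: [0.445, 0.2433, 0.0621]
ee_rot: [0.0, -0.001, 1.0, 0.0]
contact_force: [-1.0, -0.1, 3.7]
width: 0.0413
gripper_force: 40.2
clock: 11.47
position: [0.445, 0.2432, 0.0621]
ee_rot: [0.0, -0.001, 1.0, 0.0]
contact_force: [-1.5, 0.5, 4.4]
width: 0.041
gripper_force: 40.2
clock: 11.88
position: [0.4463, 0.2435, 0.1702]
ee_rot: [0.002, -0.001, 1.0, 0.001]
contact_force: [0.7, 0.9, -0.4]
width: 0.0409
gripper_force: 40.7
clock: 12.13
position: [0.4439, 0.2426, 0.1656]
ee_rot: [-0.001, -0.001, 1.0, -0.0]
contact_force: [-0.3, 0.3, -1.6]
width: 0.0413
gripper_force: 40.7
[ 0.0059 -0.2455  0.1034] 12.1333
```

```bash
python3 -m handwheel '[{"pos":[0, -0.015, 0]}, {"pos":[0.001, -0.03, 0]}, {"pos":[0.001, -0.035, 0]}, {"pos":[0.001, -0.035, 0]}, {"pos":[0.001, -0.035, 0]}]' 
python3 -m handwheel '[{"pos":[0.001, -0.035, 0]}, {"pos":[0.001, -0.03, 0]}, {"pos":[0, -0.02, 0]}, {"pos":[0, -0.01, 0]}, {}]' 
python3 -m handwheel '[{"pos":[0, 0, 0.01]}, {"pos":[0, 0, 0.02]}, {"pos":[0, 0, 0.025]}, {"pos":[0, 0, 0.02]}, {"pos":[0, 0, 0.01]}]' 
python3 -m handwheel '[{}, {}, {}, {}, {}]' 
python3 -c "
from h import *
go(.438,-.003,.0625)"
```

```text
clock: 12.55
position: [0.4394, 0.0918, 0.1649]
ee_rot: [-0.002, -0.001, 1.0, -0.0]
contact_force: [0.4, -1.9, -1.6]
width: 0.0416
gripper_force: 40.8
clock: 12.97
position: [0.4385, -0.0034, 0.1655]
ee_rot: [-0.001, 0.001, 1.0, 0.0]
contact_force: [-0.0, -0.4, -1.6]
width: 0.0412
gripper_force: 40.8
clock: 13.38
position: [0.437, -0.0001, 0.079]
ee_rot: [-0.003, -0.001, 1.0, 0.001]
contact_force: [-0.1, -0.4, -0.8]
width: 0.0416
gripper_force: 40.8
clock: 13.8
position: [0.4399, -0.0017, 0.0826]
ee_rot: [0.001, -0.001, 1.0, -0.0]
contact_force: [-0.5, -0.8, -0.7]
width: 0.0415
gripper_force: 40.8
[ 0.002  -0.0013  0.0201] 13.8
```

```bash
python3 -m handwheel '[{"pos":[0.001, -0.001, 0.007]}, {"pos":[0, 0, 0.007]}, {"pos":[0, 0, 0.003]}, {"pos":[0, 0, 0.001]}, {"pos":[0, 0, 0.001]}]' 
python3 -m handwheel '[{"pos":[0, 0, 0.001]}, {}, {}, {}, {}]' 
python3 -c "
from h import *
go(.438,-.003,.0621)"
```

```text
clock: 14.22
position: [0.4379, -0.0029, 0.0623]
ee_rot: [-0.0, -0.0, 1.0, 0.0]
contact_force: [-0.5, -0.3, -1.9]
width: 0.041
gripper_force: 40.8
clock: 14.63
position: [0.4381, -0.0029, 0.0621]
ee_rot: [0.0, -0.001, 1.0, 0.0]
contact_force: [-2.6, 1.0, 5.1]
width: 0.0409
gripper_force: 41.1
[ 0.0001 -0.0001 -0.    ] 14.6333
```

```bash
python3 -m handwheel '[{}, {}, {}, {}, {}]' 0.085
python3 -m handwheel '[{"pos":[0, 0, -0.01]}, {"pos":[0, 0, -0.03]}, {"pos":[0, 0, -0.035]}, {"pos":[0, 0, -0.02]}, {}]'
python3 -m handwheel '[{"pos":[-0.015, -0.01, 0]}, {"pos":[-0.03, -0.018, 0]}, {"pos":[-0.03, -0.018, 0]}, {"pos":[-0.03, -0.018, 0]}, {"pos":[-0.03, -0.018, 0]}]'
python3 -m handwheel '[{"pos":[-0.02, -0.012, 0]}, {"pos":[-0.012, -0.006, 0]}, {}, {}, {}]'
python3 -m handwheel '[{}, {}]'
python3 -c "
from h import *
go(.605,-.1035,.0625)"
```

```text
clock: 15.05
position: [0.4384, -0.0029, 0.0617]
ee_rot: [0.0, -0.001, 1.0, 0.0]
contact_force: [-0.3, -0.2, -0.7]
width: 0.0848
gripper_force: 0.0
clock: 15.47
position: [0.4414, -0.0034, 0.1609]
ee_rot: [0.005, -0.001, 1.0, -0.001]
contact_force: [1.4, -0.4, 0.8]
width: 0.0851
gripper_force: 0.0
clock: 15.88
position: [0.574, -0.0854, 0.1557]
ee_rot: [-0.001, -0.001, 1.0, 0.0]
contact_force: [0.5, -0.3, 1.4]
width: 0.0848
gripper_force: 0.0
clock: 16.3
position: [0.6037, -0.1019, 0.1558]
ee_rot: [-0.001, -0.001, 1.0, 0.001]
contact_force: [0.3, -0.6, 0.6]
width: 0.0851
gripper_force: 0.0
clock: 16.47
position: [0.6042, -0.1019, 0.1569]
ee_rot: [-0.0, -0.001, 1.0, 0.0]
contact_force: [-1.1, -0.9, -0.2]
width: 0.0855
gripper_force: 0.0
[-0.0008 -0.0016  0.0944] 16.4667
```

```bash
python3 -m handwheel '[{"pos":[-0.001, -0.0015, 0.01]}, {"pos":[0, 0, 0.025]}, {"pos":[0, 0, 0.03]}, {"pos":[0, 0, 0.02]}, {"pos":[0, 0, 0.009]}]' 
python3 -m handwheel '[{}, {}, {}, {}, {}]' 
python3 - <<'E'
from h import *
from rig import optics
import cv2
go(.605,-.1035,.0625)
v=[cv2.resize(cv2.cvtColor(optics.get_image(n)["img"],cv2.COLOR_RGB2BGR)[y:y+150,x:x+200],(400,300),interpolation=cv2.INTER_CUBIC) for n,x,y in(("top",230,170),("scene",200,140))]
cv2.imwrite("pics/g3.png",np.hstack(v))
E
```

```text
clock: 16.88
position: [0.6037, -0.1034, 0.0594]
ee_rot: [-0.003, -0.001, 1.0, 0.001]
contact_force: [-0.3, -0.6, -0.4]
width: 0.0847
gripper_force: 0.0
clock: 17.3
position: [0.6073, -0.1045, 0.0642]
ee_rot: [0.001, -0.001, 1.0, -0.0]
contact_force: [-0.4, -0.7, 0.1]
width: 0.0849
gripper_force: 0.0
[0.0023 0.001  0.0017] 17.3
```

View pics/g3.png

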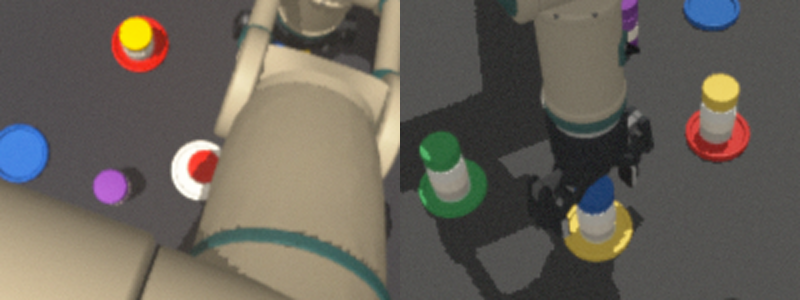

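Red now stands in white (205,167), and the gripper is astride blue. Grip it and carry it to the blue holder.

```bash
python3 -m handwheel '[{"pos":[0.001, 0.001, 0.001]}, {}, {}, {}, {}]' 0.03 40
python3 -m handwheel '[{}, {}, {}]' 
python3 -m handwheel '[{"pos":[0, 0, -0.01]}, {"pos":[0, 0, -0.02]}, {"pos":[0, 0, -0.03]}, {"pos":[0, 0, -0.03]}, {"pos":[0, 0, -0.015]}]' 
python3 -m handwheel '[{}, {}, {}]' 
python3 -c "
from h import *
go(.4478,.2395,.0625)"
```

```text
clock: 17.82
position: [0.6055, -0.1032, 0.0619]
ee_rot: [0.0, -0.001, 1.0, -0.0]
contact_force: [0.4, -0.2, 1.0]
width: 0.0414
gripper_force: 40.6
clock: 18.07
position: [0.6055, -0.1033, 0.0619]
ee_rot: [0.0, -0.001, 1.0, -0.0]
contact_force: [0.1, 0.1, 2.7]
width: 0.041
gripper_force: 40.6
clock: 18.48
position: [0.6067, -0.1035, 0.1708]
ee_rot: [0.002, -0.001, 1.0, -0.001]
contact_force: [0.8, 0.3, -0.9]
width: 0.0412
gripper_force: 40.6
clock: 18.73
position: [0.6042, -0.1029, 0.1655]
ee_rot: [-0.001, -0.001, 1.0, 0.0]
contact_force: [0.4, -0.4, -1.4]
width: 0.0408
gripper_force: 40.6
[0.1557 0.3425 0.1037] 18.7333
```

```bash
python3 -m handwheel '[{"pos":[0.006, 0.015, 0]}, {"pos":[0.0135, 0.03, 0]}, {"pos":[0.0135, 0.03, 0]}, {"pos":[0.0135, 0.03, 0]}, {"pos":[0.0135, 0.03, 0]}]' 
python3 -m handwheel '[{"pos":[0.0135, 0.03, 0]}, {"pos":[0.0135, 0.03, 0]}, {"pos":[0.0135, 0.03, 0]}, {"pos":[0.0135, 0.03, 0]}, {"pos":[0.0135, 0.03, 0]}]' 
python3 -m handwheel '[{"pos":[0.0135, 0.03, 0]}, {"pos":[0.01, 0.0175, 0]}, {"pos":[0.006, 0.01, 0]}, {}, {}]' 
python3 -m handwheel '[{"pos":[0, 0, 0.01]}, {"pos":[0, 0, 0.02]}, {"pos":[0, 0, 0.025]}, {"pos":[0, 0, 0.02]}, {"pos":[0, 0, 0.01]}]' 
python3 -m handwheel '[{}, {}, {}, {}, {}]' 
python3 -c "
from h import *
go(.4478,.2395,.0619)"
```

```text
clock: 19.15
position: [0.5426, 0.0337, 0.1649]
ee_rot: [-0.002, -0.0, 1.0, 0.001]
contact_force: [0.4, 0.6, -1.2]
width: 0.041
gripper_force: 40.7
clock: 19.57
position: [0.4746, 0.1833, 0.1652]
ee_rot: [-0.002, -0.001, 1.0, -0.0]
contact_force: [1.2, 0.2, -1.0]
width: 0.0412
gripper_force: 40.7
clock: 19.98
position: [0.4472, 0.2389, 0.166]
ee_rot: [-0.001, -0.001, 1.0, -0.001]
contact_force: [0.4, 0.7, -0.1]
width: 0.041
gripper_force: 40.7
clock: 20.4
position: [0.4468, 0.2371, 0.0788]
ee_rot: [-0.002, 0.0, 1.0, -0.001]
contact_force: [0.1, -0.4, -0.9]
width: 0.0413
gripper_force: 40.7
clock: 20.82
position: [0.4488, 0.2393, 0.0829]
ee_rot: [0.001, -0.001, 1.0, 0.0]
contact_force: [0.1, -0.2, -0.8]
width: 0.0412
gripper_force: 40.7
[0.0011 0.0001 0.021 ] 20.8167
```

```bash
python3 -m handwheel '[{"pos":[0.001, 0, 0.007]}, {"pos":[0, 0, 0.007]}, {"pos":[0, 0, 0.003]}, {"pos":[0, 0, 0.001]}, {"pos":[0, 0, 0.001]}]' 
python3 -m handwheel '[{"pos":[0, 0, 0.001]}, {}, {}, {}, {}]' 
python3 -c "
from h import *
go(.4478,.2395,.0619)"
```

```text
clock: 21.23
position: [0.4466, 0.2391, 0.0623]
ee_rot: [-0.0, -0.001, 1.0, -0.0]
contact_force: [1.0, 0.2, -0.9]
width: 0.0411
gripper_force: 40.7
clock: 21.65
position: [0.4471, 0.2392, 0.0619]
ee_rot: [0.0, -0.001, 1.0, 0.0]
contact_force: [-0.3, -0.2, -0.3]
width: 0.0411
gripper_force: 40.8
[-0.0007  0.0003  0.    ] 21.65
```

```bash
python3 -m handwheel '[{"pos":[0, 0, 0.0005]}, {}, {}, {}]'
```

```text
clock: 21.98
position: [0.4471, 0.2392, 0.0619]
ee_rot: [0.0, -0.001, 1.0, 0.0]
contact_force: [-1.2, 0.0, 5.0]
width: 0.0412
gripper_force: 41.4
```

```bash
python3 -m handwheel '[{}, {}, {}, {}, {}]' 0.085
python3 -m handwheel '[{"pos":[0, 0, -0.01]}, {"pos":[0, 0, -0.03]}, {"pos":[0, 0, -0.035]}, {"pos":[0, 0, -0.02]}, {}]'
python3 -m handwheel '[{"pos":[-0.013, -0.013, 0]}, {"pos":[-0.025, -0.025, 0]}, {"pos":[-0.025, -0.025, 0]}, {"pos":[-0.025, -0.025, 0]}, {"pos":[-0.025, -0.025, 0]}]'
python3 -m handwheel '[{"pos":[-0.025, -0.02, 0]}, {"pos":[-0.014, -0.014, 0]}, {}, {}, {}]'
python3 -m handwheel '[{}, {}]'
python3 -c "
from h import *
go(.600,.091,.0625)"
```

```text
clock: 22.4
position: [0.4469, 0.2391, 0.0612]
ee_rot: [-0.0, -0.001, 1.0, 0.0]
contact_force: [0.2, -0.0, 0.1]
width: 0.0846
gripper_force: 0.0
clock: 22.82
position: [0.4501, 0.2403, 0.1617]
ee_rot: [0.005, -0.001, 1.0, 0.002]
contact_force: [0.5, -0.4, -0.1]
width: 0.0848
gripper_force: 0.0
clock: 23.23
position: [0.5605, 0.1251, 0.1561]
ee_rot: [-0.0, -0.001, 1.0, 0.0]
contact_force: [1.0, 0.1, -0.7]
width: 0.085
gripper_force: 0.0
clock: 23.65
position: [0.5979, 0.0927, 0.1557]
ee_rot: [-0.001, -0.0, 1.0, 0.0]
contact_force: [-0.5, 0.2, 0.5]
width: 0.0846
gripper_force: 0.0
clock: 23.82
position: [0.598, 0.0933, 0.1563]
ee_rot: [-0.0, -0.001, 1.0, 0.0]
contact_force: [-0.1, 0.5, 0.1]
width: 0.0851
gripper_force: 0.0
[-0.002  -0.0023  0.0938] 23.8167
```

Grip yellow. Yellow holder is at (.607,-.105).

```bash
python3 -m handwheel '[{"pos":[-0.001, -0.002, 0.01]}, {"pos":[0, 0, 0.025]}, {"pos":[0, 0, 0.03]}, {"pos":[0, 0, 0.02]}, {"pos":[0, 0, 0.009]}]' 
python3 -m handwheel '[{}, {}, {}, {}, {}]' 
python3 - <<'E'
from h import *
from rig import optics
import cv2
go(.600,.091,.0625)
v=[cv2.resize(cv2.cvtColor(optics.get_image(n)["img"],cv2.COLOR_RGB2BGR)[y:y+150,x:x+200],(400,300),interpolation=cv2.INTER_CUBIC) for n,x,y in(("top",230,170),("scene",240,90))]
cv2.imwrite("pics/g4.png",np.hstack(v))
E
```

```text
clock: 24.23
position: [0.5974, 0.0906, 0.0589]
ee_rot: [-0.003, -0.001, 1.0, -0.0]
contact_force: [-0.3, -0.3, 0.6]
width: 0.0849
gripper_force: 0.0
clock: 24.65
position: [0.6011, 0.0903, 0.0638]
ee_rot: [0.001, -0.001, 1.0, 0.0]
contact_force: [-0.2, -0.4, -0.2]
width: 0.0851
gripper_force: 0.0
[0.0011 0.0007 0.0012] 24.65
```

View pics/g4.png

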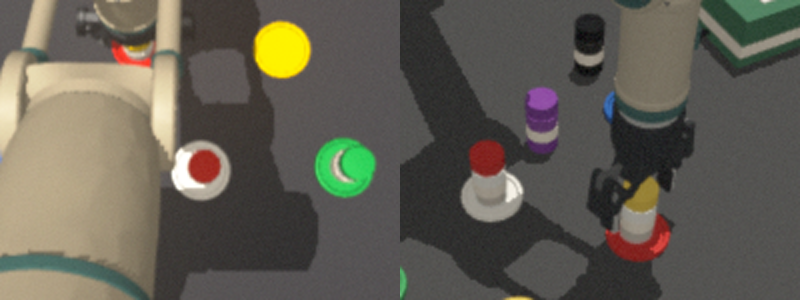

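The gripper is astride yellow in the red holder at (637,215), and the yellow holder (282,50 in the left half) is empty. Grip and carry, low since the path is clear.

```bash
python3 -m handwheel '[{"pos":[0.001, 0.001, 0.001]}, {}, {}, {}, {}]' 0.03 40
python3 -m handwheel '[{}, {}, {}]' 
python3 -m handwheel '[{"pos":[0, 0, -0.005]}, {"pos":[0, 0, -0.015]}, {"pos":[0, 0, -0.015]}, {"pos":[0, 0, -0.005]}, {}]' 
python3 -m handwheel '[{}, {}, {}]' 
python3 -c "
from h import *
go(.607,-.105,.0625)"
```

```text
clock: 25.17
position: [0.5992, 0.0914, 0.0615]
ee_rot: [0.0, -0.001, 1.0, 0.0]
contact_force: [-0.1, 0.4, 1.3]
width: 0.0415
gripper_force: 40.6
clock: 25.42
position: [0.5992, 0.0914, 0.0615]
ee_rot: [0.0, -0.001, 1.0, 0.0]
contact_force: [-0.5, 0.6, 2.0]
width: 0.0414
gripper_force: 40.6
clock: 25.83
position: [0.6001, 0.0912, 0.1026]
ee_rot: [0.002, -0.001, 1.0, 0.0]
contact_force: [0.0, -0.4, -1.3]
width: 0.0414
gripper_force: 40.6
clock: 26.08
position: [0.5984, 0.0912, 0.1003]
ee_rot: [-0.001, -0.001, 1.0, -0.0]
contact_force: [-0.2, 0.5, -1.4]
width: 0.0409
gripper_force: 40.6
[-0.0085 -0.1962  0.0378] 26.0833
```

```bash
python3 -m handwheel '[{"pos":[-0.001, -0.015, 0]}, {"pos":[-0.001, -0.03, 0]}, {"pos":[-0.001, -0.035, 0]}, {"pos":[-0.001, -0.035, 0]}, {"pos":[-0.001, -0.03, 0]}]' 
python3 -m handwheel '[{"pos":[-0.001, -0.025, 0]}, {"pos":[-0.001, -0.016, 0]}, {"pos":[0, -0.01, 0]}, {}, {}]' 
python3 -m handwheel '[{}, {}, {}, {}]' 
python3 -m handwheel '[{"pos":[0, 0, 0.01]}, {"pos":[0, 0, 0.013]}, {"pos":[0, 0, 0.008]}, {"pos":[0, 0, 0.003]}, {"pos":[0, 0, 0.001]}]' 
python3 -m handwheel '[{}, {}, {}, {}]' 
python3 -c "
from h import *
go(.607,-.105,.0615)"
```

```text
clock: 26.5
position: [0.6038, -0.0565, 0.1007]
ee_rot: [-0.0, -0.001, 1.0, -0.0]
contact_force: [0.6, -0.4, -1.5]
width: 0.0408
gripper_force: 40.8
clock: 26.92
position: [0.6059, -0.1049, 0.1009]
ee_rot: [-0.0, 0.0, 1.0, 0.0]
contact_force: [-0.3, 0.9, -0.7]
width: 0.0412
gripper_force: 40.8
clock: 27.25
position: [0.6063, -0.1037, 0.1014]
ee_rot: [0.0, -0.001, 1.0, 0.0]
contact_force: [-0.4, 0.5, -2.1]
width: 0.0415
gripper_force: 40.8
clock: 27.67
position: [0.6056, -0.1044, 0.065]
ee_rot: [-0.001, -0.001, 1.0, 0.0]
contact_force: [-0.9, 0.5, -1.0]
width: 0.0412
gripper_force: 40.8
clock: 28.0
position: [0.6068, -0.1048, 0.0669]
ee_rot: [0.001, -0.001, 1.0, -0.0]
contact_force: [0.1, -0.1, -1.0]
width: 0.0407
gripper_force: 40.8
[-0.0002 -0.0002  0.0054] 28.0
```

```bash
python3 -m handwheel '[{"pos":[0, 0, 0.002]}, {"pos":[0, 0, 0.0015]}, {"pos":[0, 0, 0.001]}, {}, {}]' 
python3 -m handwheel '[{"pos":[0, 0, 0.0005]}, {"pos":[0, 0, 0.0005]}, {}, {}, {}]'
```

```text
clock: 28.42
position: [0.6063, -0.1047, 0.0617]
ee_rot: [-0.0, -0.001, 1.0, 0.0]
contact_force: [0.4, -0.1, -1.2]
width: 0.0414
gripper_force: 40.9
clock: 28.83
position: [0.6064, -0.1047, 0.0615]
ee_rot: [0.0, -0.001, 1.0, -0.0]
contact_force: [-1.9, 0.3, 6.1]
width: 0.0405
gripper_force: 41.3
```

```bash
python3 -m handwheel '[{}, {}, {}, {}, {}]' 0.085
python3 -m handwheel '[{"pos":[0, 0, -0.01]}, {"pos":[0, 0, -0.03]}, {"pos":[0, 0, -0.035]}, {"pos":[0, 0, -0.02]}, {}]'
python3 -m handwheel '[{"pos":[0.015, 0.01, 0]}, {"pos":[0.03, 0.018, 0]}, {"pos":[0.03, 0.018, 0]}, {"pos":[0.03, 0.018, 0]}, {"pos":[0.03, 0.018, 0]}]'
python3 -m handwheel '[{"pos":[0.02, 0.012, 0]}, {"pos":[0.013, 0.007, 0]}, {}, {}, {}]'
python3 -m handwheel '[{}, {}]'
python3 -c "
from h import *
go(.438,-.003,.0625)"
```

```text
clock: 29.25
position: [0.6063, -0.1047, 0.0605]
ee_rot: [-0.0, -0.001, 1.0, 0.0]
contact_force: [-0.5, 0.4, 0.2]
width: 0.085
gripper_force: 0.0
clock: 29.67
position: [0.6097, -0.1056, 0.162]
ee_rot: [0.005, -0.001, 1.0, -0.002]
contact_force: [1.4, -1.3, 0.4]
width: 0.0849
gripper_force: 0.0
clock: 30.08
position: [0.4694, -0.0222, 0.1555]
ee_rot: [-0.0, -0.0, 1.0, 0.0]
contact_force: [1.1, 0.3, 0.1]
width: 0.0852
gripper_force: 0.0
clock: 30.5
position: [0.4403, -0.0047, 0.1563]
ee_rot: [0.001, -0.001, 1.0, -0.0]
contact_force: [0.8, -0.5, 0.4]
width: 0.0848
gripper_force: 0.0
clock: 30.67
position: [0.4397, -0.0046, 0.1557]
ee_rot: [0.0, -0.0, 1.0, -0.0]
contact_force: [-0.2, 0.1, 0.5]
width: 0.0851
gripper_force: 0.0
[0.0018 0.0016 0.0932] 30.6667
```

```bash
python3 -m handwheel '[{"pos":[0.001, 0.0015, 0.01]}, {"pos":[0, 0, 0.025]}, {"pos":[0, 0, 0.03]}, {"pos":[0, 0, 0.02]}, {"pos":[0, 0, 0.008]}]' 
python3 -m handwheel '[{}, {}, {}, {}, {}]' 
python3 -m handwheel '[{}, {}, {}, {}, {}]' 0.03 40
python3 -m handwheel '[{}, {}, {}]' 
python3 -m handwheel '[{"pos":[0, 0, -0.005]}, {"pos":[0, 0, -0.015]}, {"pos":[0, 0, -0.015]}, {"pos":[0, 0, -0.005]}, {}]' 
python3 -m handwheel '[{}, {}, {}]' 
python3 -c "
from h import *
go(.6057,.088,.0625)"
```

```text
clock: 31.08
position: [0.436, -0.0025, 0.0602]
ee_rot: [-0.002, -0.0, 1.0, 0.0]
contact_force: [-0.4, -0.2, 0.5]
width: 0.0847
gripper_force: 0.0
clock: 31.5
position: [0.4381, -0.0026, 0.0638]
ee_rot: [0.001, -0.001, 1.0, -0.0]
contact_force: [0.0, 0.5, -1.2]
width: 0.0853
gripper_force: 0.0
clock: 31.92
position: [0.4373, -0.0024, 0.0632]
ee_rot: [0.0, -0.001, 1.0, 0.0]
contact_force: [-0.8, 0.2, 4.5]
width: 0.0409
gripper_force: 40.0
clock: 32.17
position: [0.4373, -0.0024, 0.0631]
ee_rot: [0.0, -0.001, 1.0, 0.0]
contact_force: [-0.3, -0.4, 5.4]
width: 0.0413
gripper_force: 40.1
clock: 32.58
position: [0.4382, -0.0026, 0.1038]
ee_rot: [0.001, -0.001, 1.0, -0.0]
contact_force: [0.4, -0.2, -1.5]
width: 0.0413
gripper_force: 40.7
clock: 32.83
position: [0.4365, -0.0023, 0.102]
ee_rot: [-0.001, -0.001, 1.0, 0.0]
contact_force: [0.4, 0.1, 0.1]
width: 0.0408
gripper_force: 40.7
[-0.1693  0.0901  0.0392] 32.8333
```

```bash
python3 -m handwheel '[{"pos":[-0.015, 0.008, 0]}, {"pos":[-0.025, 0.013, 0]}, {"pos":[-0.03, 0.016, 0]}, {"pos":[-0.03, 0.016, 0]}, {"pos":[-0.03, 0.016, 0]}]' 
python3 -m handwheel '[{"pos":[-0.02, 0.011, 0]}, {"pos":[-0.013, 0.007, 0]}, {"pos":[-0.005, 0.003, 0]}, {}, {}]' 
python3 -m handwheel '[{}, {}, {}, {}]' 
python3 -m handwheel '[{"pos":[0, 0, 0.01]}, {"pos":[0, 0, 0.013]}, {"pos":[0, 0, 0.008]}, {"pos":[0, 0, 0.003]}, {"pos":[0, 0, 0.001]}]' 
python3 -m handwheel '[{}, {}, {}, {}]' 
python3 -c "
from h import *
go(.6057,.088,.0631)"
```

```text
clock: 33.25
position: [0.5679, 0.0675, 0.1019]
ee_rot: [-0.001, -0.001, 1.0, -0.0]
contact_force: [-0.6, -0.0, -0.8]
width: 0.0409
gripper_force: 40.7
clock: 33.67
position: [0.6038, 0.0876, 0.1019]
ee_rot: [-0.001, -0.001, 1.0, -0.0]
contact_force: [0.0, -0.3, -1.5]
width: 0.041
gripper_force: 40.7
clock: 34.0
position: [0.6046, 0.0874, 0.1031]
ee_rot: [-0.0, -0.0, 1.0, 0.0]
contact_force: [0.2, 1.4, -0.9]
width: 0.0412
gripper_force: 40.7
clock: 34.42
position: [0.6044, 0.0877, 0.0666]
ee_rot: [-0.001, -0.001, 1.0, -0.0]
contact_force: [0.2, -1.2, -1.2]
width: 0.0413
gripper_force: 40.7
clock: 34.75
position: [0.6055, 0.0879, 0.0683]
ee_rot: [0.001, -0.001, 1.0, 0.0]
contact_force: [-0.5, -0.2, -0.5]
width: 0.0412
gripper_force: 40.7
[-0.0002  0.0001  0.0052] 34.75
```

```bash
python3 -m handwheel '[{"pos":[0, 0, 0.002]}, {"pos":[0, 0, 0.0015]}, {"pos":[0, 0, 0.001]}, {}, {}]' 
python3 -m handwheel '[{"pos":[0, 0, 0.0005]}, {"pos":[0, 0, 0.0005]}, {}, {}, {}]'
```

```text
clock: 35.17
position: [0.6051, 0.0878, 0.0632]
ee_rot: [-0.0, -0.001, 1.0, 0.0]
contact_force: [1.0, 0.5, -1.3]
width: 0.0411
gripper_force: 40.7
clock: 35.58
position: [0.6051, 0.0878, 0.0632]
ee_rot: [0.0, -0.001, 1.0, 0.0]
contact_force: [-2.3, 0.3, 4.5]
width: 0.0411
gripper_force: 41.4
```

Contact. Release, rise, back away toward the robot, and look.

```bash
python3 -m handwheel '[{}, {}, {}, {}, {}]' 0.085
python3 -m handwheel '[{"pos":[0, 0, -0.01]}, {"pos":[0, 0, -0.03]}, {"pos":[0, 0, -0.035]}, {"pos":[0, 0, -0.035]}, {"pos":[0, 0, -0.02]}]'
python3 -m handwheel '[{"pos":[0.015, 0, 0]}, {"pos":[0.03, 0, 0]}, {"pos":[0.03, 0, 0]}, {"pos":[0.03, 0, 0]}, {"pos":[0.03, 0, 0]}]'
python3 -m handwheel '[{"pos":[0.03, 0, 0]}, {"pos":[0.03, 0, 0]}, {"pos":[0.03, 0, 0]}, {"pos":[0.015, 0, 0]}, {}]'
python3 -m handwheel '[{}, {}, {}, {}, {}]'
python3 - <<'E'
from rig import optics
import cv2,numpy as np
v=[cv2.resize(cv2.cvtColor(optics.get_image(n)["img"],cv2.COLOR_RGB2BGR)[y:y+225,x:x+240],(400,375),interpolation=cv2.INTER_CUBIC) for n,x,y in(("top",200,95),("scene",180,115))]
cv2.imwrite("pics/end.png",np.hstack(v))
E
```

```text
clock: 36.0
position: [0.6051, 0.0878, 0.0621]
ee_rot: [-0.0, -0.001, 1.0, 0.0]
contact_force: [-0.0, 0.5, -0.1]
width: 0.0851
gripper_force: 0.0
clock: 36.42
position: [0.6067, 0.0879, 0.1972]
ee_rot: [0.003, -0.001, 1.0, 0.0]
contact_force: [1.3, -1.0, 0.9]
width: 0.085
gripper_force: 0.0
clock: 36.83
position: [0.4687, 0.0876, 0.1929]
ee_rot: [0.0, -0.001, 1.0, 0.0]
contact_force: [0.4, -0.2, 1.2]
width: 0.0851
gripper_force: 0.0
clock: 37.25
position: [0.3616, 0.0876, 0.1926]
ee_rot: [-0.001, -0.001, 1.0, 0.0]
contact_force: [-0.4, 0.5, 0.4]
width: 0.0848
gripper_force: 0.0
clock: 37.67
position: [0.3661, 0.0875, 0.1922]
ee_rot: [-0.0, -0.0, 1.0, 0.0]
contact_force: [0.4, -0.1, 0.2]
width: 0.0848
gripper_force: 0.0
```

View pics/end.png

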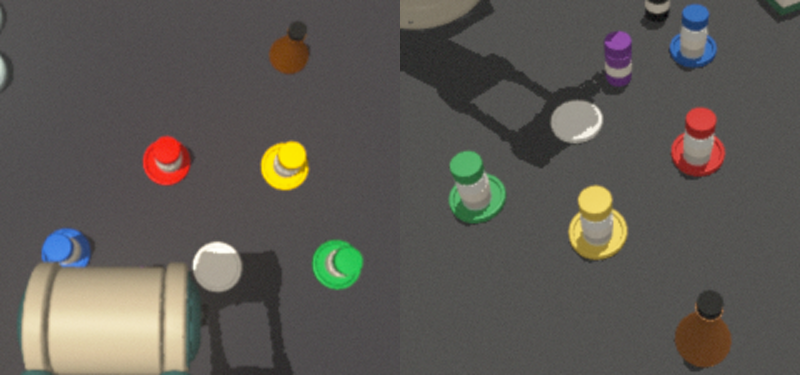

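Every jar stands upright in the holder of its colour (right half: green 475,180; yellow 597,217; red 698,140; blue 693,35), white (577,120) is empty, and the flask and purple decoy are undisturbed.

```bash
python3 -c "
from rig import ticket
print(ticket.sign_off())"
```

```text
the job is handed in; nothing more can be done
None
```

The job is handed in at about 38 s of the 112 s allowed: all four jars stand upright in the holders of their own cap colour, the white holder is empty, and the last picture shows the flask where it stood.

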